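# Tap the lamp coupling's thread to the bottom of its bore

## Robot

A 7-joint arm with a two-finger parallel gripper is mounted at the origin on the work surface. World frame = base frame: x ahead of the robot, y to its left, z up, the work surface at z = 0. Lengths are in mm, angles in rad, forces in N, time in s.
With the tool pointing down it reaches from about 400 to 875 mm from the base axis. Payload 4.4 kg.
Tool frame: the origin (TCP) lies at the very end of the fingers, on their centre line; the grasp point (between the pads) lies 19 mm behind it; z points along the fingers, y is the line along which they close (so a half turn about z gives the same grasp; the last joint's range is limited). The gripper opens to 85 mm and grips with 20 to 120 N. Pads are 22 mm wide; open, the fingers measure 114 mm over their backs; the gripper's body (76 mm by 85 mm) begins 54 mm behind the grasp point. The pads swing forward as they close: fully open they stand 13 mm farther back than shut.
Start: joints at [-1.395, 0.628, 0.038, 1.517, -0.027, 0.996, -0.02], TCP at [155.617, 631.111, 202.113] pointing down, gripper open.
Joint ranges: [-3.06, 3.06], [-0.37, 2.12], [-1.25, 1.32], [0.18, 2.47], [-1.1, 4.24], [0.23, 1.98], [-2.94, 2.94]. Speed limits (rad/s): [2.57, 2.57, 3.14, 3.14, 3.14, 3.14, 3.14].

## Interface

Orientations are given as [roll, pitch, yaw] about the fixed x, y, z axes, in that order (R = Rz(yaw) Ry(pitch) Rx(roll)).
In Python, from cell import read_state, get_image, camera_info, finish_job gives the robot as it stands.
- The arm moves only by the tool play_rows, never from a script. Its argument "deltas" is one flat list of numbers, 7 for each row, row after row: the shift along the tool's x, y, z in mm, then the turn, a rotation vector about the tool's x, y, z in rad, then the opening, from 0 (shut) to 1 (fully open). In form: [dx, dy, dz, ax, ay, az, grip, dx, dy, dz, ax, ay, az, grip, ...]. A call has 1 to 10 rows; each row is the pose to reach, as a shift and turn from the pose commanded when the call began, along the tool's axes at that moment; what a row does not reach only later rows make up. A row lasts 1/8 s, in which the tool goes at most 62.5 mm and 10.7 degrees, less where a joint would pass 70% of its speed; a pose out of reach is approached as far as the arm can. A call with a gripper value outside its range is refused whole. The fingers move at their own pace and stop on an object; the grip force is fixed at half the most. Time passes only in rows, so rows that repeat a pose let the fingers close. It gives the time, the measured TCP pose, the force, the opening and the grip force at its end, in the units of the state.
- read_state(): the state, without advancing time (a new reading comes with each control period).
- get_image(name): name is "scene" or "top" or "wrist"; returns the picture (400x640x3 uint8, red, green, blue); there is no depth.
- camera_info(name): a dict with "fx", "fy", "cx", "cy" (pixels), "T" (4x4, takes a point from camera to world coordinates). Camera axes: x right, y down, z forward; pixel columns grow to the right and rows downward; lengths in mm; the calibration is good to about 2 mm. A picture is of the moment at which its call begins: read the wrist's pose just before it. camera_info takes no time and is no camera call; for the wrist camera it gives the pose at the moment of the call.
- finish_job(): hands the job in; it is judged then, once.
The state is a dict: "clock": time; "qpos": joint angles; "qd": joint speeds; "tau": joint torques, N m; "eef_pos": TCP position; "tool_rot": TCP orientation; "force": force on the tool from outside, world axes, zero at the start; "torque": the same for the moment, N m; "width": finger opening in mm; "gripper_force": force on a finger pad.
Only numpy, scipy, OpenCV 4.12 (cv2) and the standard library are available. Lean on these libraries where they do the work, as an engineer would, in place of code of your own. Each camera call takes 0.05 s, during which the arm holds its last target. There are 200 camera calls.

## Task

The hand tap standing in the brass lamp coupling in the vise has been started; work its T-handle clockwise and run it down the thread right to the bottom of the blind bore. Go half a turn forward, then a quarter turn back to break the chip, and repeat, until you feel the tap come up against the bottom; stop there at once, because forcing it twists and snaps the tap. Then let go, leave the tap standing bottomed in the hole, and do not shove the other things on the table about.

Things in the scene. Friction and masses are not known exactly. Their poses are not given: they have to be found in the camera images.
- t_grip (a point): Centre of the black T-grip on top of the tap wrench: a level bar 76 mm long (along this point's x; z is up), 12 mm thick, 28 mm high, with flat upright sides and round ends. It lies on the tap's axis, 90 mm above the brass face, about 164 mm above the table. Grip it from above across its thickness, at its middle; 18 mm wide pads at 25 N of grip hold some 0.4 N m.
- wrench: The tap wrench that carries the T-grip; origin on its axis at the brass face. Below the T-grip come a 10 mm thick neck, 13 mm long, and a knurled steel chuck 21 mm across that holds the tap. Clockwise seen from above is forward and drives the tap in.
- tap: The 10 mm steel hand tap, started and square in the bore; origin on its axis at the brass face, x along the T-grip when the tap is not twisted. It turns stiffly (about 0.12 N m, either way) and stays where it is left. Between T-grip and thread it twists like a spring, 1.6 N m per rad: about 0.08 rad in normal turning; at 0.22 rad (0.35 N m) it snaps.
- tap_nose (a point): Lower end of the tap, on its axis, hidden in the bore. It sinks 1.5 mm each turn forward, drawn by the thread alone; the sliding chuck of the wrench keeps the T-grip at its height. From the start it has 0.85 to 1.04 turns to go to the bottom, different each time. Counted from the start, good work goes forward to about 0.50 turn, back to 0.25, on to 0.75, back to 0.50, then on to the bottom.
- bore_mouth (a point): Centre of the bore in the top face of the coupling: turned brass, round, 32 mm thick, with a hexagon collar on top, its face 74 mm above the table and 14 mm above the jaws of the blue vise that holds it.
- vise: Blue drill vise bolted to the table, origin on the table under the tap's axis: 142 mm over its lugs along its x, jaws 60 mm high; it reaches 75 mm towards its +y, and 145 mm towards its -y, where its screw and handle are.
- bore_floor (a point): Bottom of the blind bore, on its axis, about 22 mm below the brass face (each bore a little different); the tap's nose comes up hard against it.
- spare_coupling: Loose second brass coupling, 32 mm thick, 42 mm high, with a hexagon collar on top, origin under its centre, on the table by the vise, a bystander
- spare_tap: Loose second tap, 87 mm long, 10 mm thick, lying by the vise, origin near its middle, a bystander
- bit_case: Open yellow and black driver-bit case, 105 by 165 by 30 mm, origin under its centre, a bystander
- multimeter: Yellow multimeter lying on its back, 140 by 75 by 37 mm, origin under its centre, a bystander
- lamp_stem: White turned lamp stem, 128 mm wide at the foot, 240 mm high, origin under its centre, a bystander
- lamp_ring: White plastic lamp ring, 56 mm across, 14 mm high, origin under its centre, a bystander
- lampholder: Black lampholder, 42 mm across, 54 mm high, origin under its centre, a bystander
- screwdriver: Screwdriver lying on the table, origin under its middle, a bystander
- hex_keys: Black stand 46 by 120 by 30 mm with three small T-handled hex keys standing up to 120 mm high, origin under its centre, a bystander

How it is judged (in metres and radians):
On the way, in this order (a step that is already met when the one before it is completed fails the run):
1. The tap has gone about half a turn forward (at least 0.42 turn from the start) (distance of tap_nose from where it was at the start of the episode above 0.00063 m).
2. It is then backed off a quarter turn (to less than 0.36 turn from the start); running on forward past 0.70 turn without backing off spoils the thread and fails at the next stage ((distance of tap_nose from where it was at the start of the episode below 0.00054 m or distance of tap_nose from where it was at the start of the episode above 0.00105 m)).
3. Forward about half a turn again (past 0.62 turn from the start) (distance of tap_nose from where it was at the start of the episode above 0.00093 m).
4. Backed off a quarter turn again (to less than 0.58 turn from the start); running on past 0.93 turn or to the bottom without backing off fails at the next stage ((distance of tap_nose from where it was at the start of the episode below 0.00087 m or distance of tap_nose from where it was at the start of the episode above 0.001395 m or z of tap_nose in the frame of bore_floor below 3e-05 m)).
5. Forward again, past 0.80 turn from the start (distance of tap_nose from where it was at the start of the episode above 0.0012 m).
At the end, for the whole second after the job is handed in: The tap is let go and stands still with its nose bottomed in the bore, within 0.02 turn (0.03 mm) of where it comes up hard, not snapped (z of tap_nose in the frame of bore_floor below 3e-05 m and angular speed of wrench below 0.05 rad/s); the robot touches nothing.
It fails at once if The tap is forced: twisted by more than 0.22 rad (0.35 N m), and snaps (angle between the x axis of t_grip and the x axis of tap, either way round above 0.22 rad).
It fails at once if A bystander is shoved more than 30 mm or tipped over (distance of any of spare_coupling, spare_tap, bit_case, multimeter, lamp_stem, lamp_ring, lampholder, screwdriver, hex_keys from where it was at the start of the episode above 0.03 m or angle between any of spare_coupling, bit_case, multimeter, lamp_stem, lamp_ring, lampholder, hex_keys's own z axis and vertical above 0.5 rad).
It also fails if it takes over 72 s, if anything falls off the work surface, if the arm or the gripper's body presses on something with over 40 N, if the wrist force passes 120 N, or if a joint passes its speed limit or range.

## Working session

There is one attempt and no reset: what is moved stays moved. The work goes in short steps, Python scripts to look and compute and a tool call to move; the robot and the scene stay as the last step left them, time stands still between calls to the robot, and variables do not carry over. Pictures are saved under pics/ and viewed, at most 10 in all, crops included, and the job is handed in when it is done.

Besides the shell and the picture viewer there is one more tool, called after "Call:" in YAML: its name, and indented under it one key for each argument. play_rows: Moves the arm, as the interface text tells. Its arguments: {"type":"object","properties":{"deltas":{"type":"array"}},"required":["deltas"]}

```bash
mkdir -p pics; python3 - <<'E'
from cell import *
import cv2,numpy as np
s=read_state();print(s)
for n in("scene","top"):
    im=get_image(n);cv2.imwrite(f"pics/{n}.png",im[:,:,::-1]);c=camera_info(n);print(n,c)
E
```

```text
{'clock': 0.0, 'qpos': array([-1.39478793,  0.62936568,  0.03846025,  1.51834954, -0.026976  ,
        0.99632415, -0.0200113 ]), 'qd': array([ 0.00127443, -0.00067203,  0.00062019,  0.00144056,  0.00132094,
        0.00154111,  0.00016481]), 'tau': array([-4.27034720e-04, -5.63409162e+01,  1.22598846e+00, -1.93446028e+01,
        1.08736003e-02,  1.04648952e-02, -4.71054715e-07]), 'eef_pos': array([155.47553091, 630.42932734, 201.18274039]), 'tool_rot': array([-3.13966526e+00,  5.71973924e-05,  2.89977169e+00]), 'force': array([ 0.64281871,  0.07263545, -0.16721603]), 'torque': array([-0.00435367,  0.01189073, -0.04973651]), 'gripper_force': 0.0, 'width': 85.53459887953774}
scene {'fx': 427.8669368583257, 'fy': 427.8669368583257, 'cx': 322.745263760233, 'cy': 204.32758788852163, 'T': array([[ 7.22455149e-01,  3.94301972e-01, -5.67965240e-01,
         1.27111455e+03],
       [ 6.91417644e-01, -4.12533417e-01,  5.93091748e-01,
        -7.39957076e+02],
       [-4.47395553e-04, -8.21183375e-01, -5.70664231e-01,
         8.18238524e+02],
       [ 0.00000000e+00,  0.00000000e+00,  0.00000000e+00,
         1.00000000e+00]])}
top {'fx': 364.75516246853743, 'fy': 364.75516246853743, 'cx': 316.5182867352488, 'cy': 206.79894053034494, 'T': array([[-2.55988317e-02, -9.86732291e-01,  1.60324936e-01,
         3.83767646e+02],
       [-9.99657068e-01,  2.43818564e-02, -9.55364842e-03,
         9.49958298e-01],
       [ 5.51787383e-03, -1.60514518e-01, -9.87018056e-01,
         1.38664369e+03],
       [ 0.00000000e+00,  0.00000000e+00,  0.00000000e+00,
         1.00000000e+00]])}
```

View pics/scene.png

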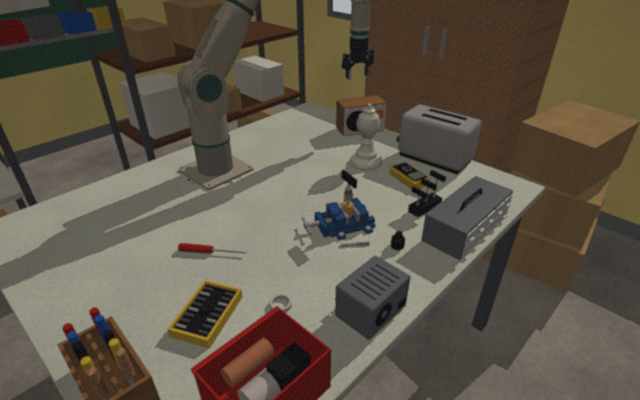

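View pics/top.png

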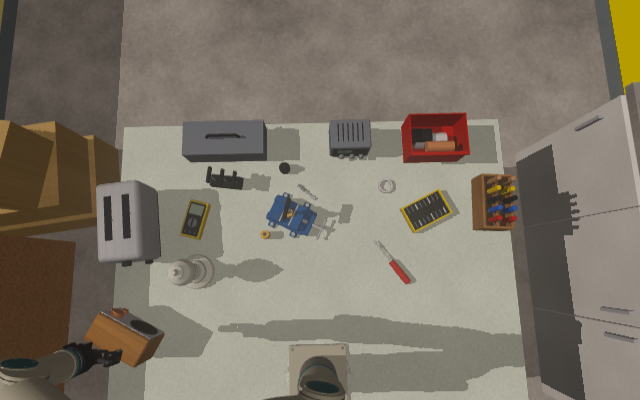

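The T-grip is at about (349,179) in the scene view and about (290,212) in the top view. I'll enlarge both.

```bash
python3 - <<'E'
import cv2,numpy as np
a=cv2.imread("pics/scene.png")[160:240,300:390];b=cv2.imread("pics/top.png")[175:255,250:340]
r=lambda x:cv2.resize(x,None,fx=4.4,fy=4.4,interpolation=cv2.INTER_CUBIC)
cv2.imwrite("pics/crop.png",np.clip(np.hstack([r(a),r(b)])*1.5,0,255).astype(np.uint8))
E
```

```text
(no output)
```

View pics/crop.png

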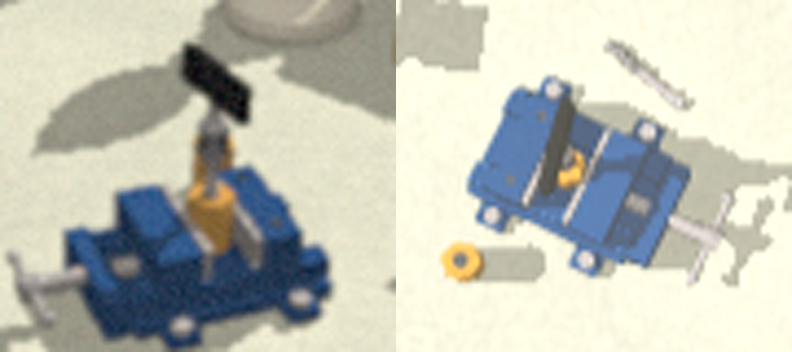

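The crops show the black bar centred at about scene (349,179) and top (287,208). Next I'll mask it and triangulate.

```bash
cat > h.py <<'E'
import cv2,numpy as np
from cell import camera_info
def ray(n,u,v,c=None):
    c=c or camera_info(n);T=c["T"];d=T[:3,:3]@np.array([(u-c["cx"])/c["fx"],(v-c["cy"])/c["fy"],1]);return T[:3,3],d
def plane(n,u,v,z,c=None):
    o,d=ray(n,u,v,c);return o+d*(z-o[2])/d[2]
def tri(rs):
    A=0;b=0
    for o,d in rs:
        d=d/np.linalg.norm(d);P=np.eye(3)-np.outer(d,d);A=A+P;b=b+P@o
    return np.linalg.solve(A,b)
def dark(im,box,t):
    x0,y0,x1,y1=box;m=(im[y0:y1,x0:x1].max(2)<t).astype(np.uint8)
    n,l,s,c=cv2.connectedComponentsWithStats(m);i=1+s[1:,4].argmax()
    p=np.argwhere(l==i)[:,::-1]+[x0,y0];return p,cv2.minAreaRect(p.astype(np.float32))
E
python3 - <<'E'
from h import *
rs=[]
for n,box,t in(("scene",(338,165,360,192),45),("top",(278,192,296,222),60)):
    p,r=dark(cv2.imread(f"pics/{n}.png"),box,t);print(n,len(p),r)
    rs.append(ray(n,*r[0]))
    q=cv2.boxPoints(r)
    if n=="top":
        pc=np.mean([plane(n,*x,164) for x in q],0);print("plane164 c",pc)
        e=q-np.roll(q,-1,0);L=np.linalg.norm(e,axis=1);k=L.argmax()
        a=plane(n,*q[k],170);b=plane(n,*q[(k+1)%4],170);d=b-a;print("len",np.linalg.norm(d),"yaw",np.arctan2(d[1],d[0]))
    else:
        print("sc164",plane(n,*r[0],164))
print("tri",tri(rs))
E
```

```text
scene 119 ((348.6229248046875, 178.35244750976562), (19.589643478393555, 6.913992404937744), 39.80556869506836)
sc164 [582.49632282  89.02717916 164.        ]
top 23 ((286.9093322753906, 208.7871551513672), (1.90716552734375, 19.924856185913086), 17.52556800842285)
plane164 c [578.15581093  89.63527016 164.        ]
len 67.76840531737052 yaw -0.3154879370145998
tri [579.33957165  90.79489646 161.6584379 ]
```

Call:
play_rows:
  deltas: [0,0,-60,0,0,0,1,0,0,-120,0,0,0,1,-50,-39,-120,0,0,0,1,-100,-78,-120,0,0,0,1,-150,-118,-120,0,0,0,1,-200,-157,-120,0,0,0,1,-250,-196,-120,0,0,0,1,-300,-235,-120,0,0,0,1,-350,-274,-120,0,0,0,1,-400,-314,-120,0,0,0,1]

```text
clock: 1.35
eef_pos: [464.4, 235.5, 322.0]
tool_rot: [3.142, -0.0, 2.9]
force: [0.2, 0.4, 0.5]
width: 85.0
gripper_force: 0.0
```

```bash
cat >> h.py <<'E'
from cell import read_state,get_image,finish_job
def delta(p,yaw,roll=np.pi):
    from scipy.spatial.transform import Rotation as R
    s=read_state();r=R.from_euler('xyz',s["tool_rot"]);g=R.from_euler('xyz',[roll,0,yaw])
    return np.round(r.inv().apply(np.array(p)-s["eef_pos"]),1),np.round((r.inv()*g).as_rotvec(),4)
E
python3 -c "
from h import *
s=read_state();print(s['clock'],s['qpos'].round(3),s['eef_pos'],s['tool_rot']);print(delta([580,90,300],2.83))"
```

```text
1.35 [-0.655  0.323  0.182  1.704 -0.064  1.121  0.875] [464.3654186  235.52919517 321.95435286] [ 3.14156249e+00 -2.55402063e-04  2.90010974e+00]
(array([-147.1, -113.7,   21.9]), array([ 0.    , -0.0003,  0.0701]))
```

Call:
play_rows:
  deltas: [-50,-38,7,0,0,0.02,1,-100,-76,14,0,0,0.05,1,-147,-114,22,0,0,0.07,1,-147,-114,22,0,0,0.07,1,-147,-114,22,0,0,0.07,1]

```text
clock: 1.98
eef_pos: [578.4, 91.9, 299.5]
tool_rot: [3.141, -0.002, 2.83]
force: [-0.6, -0.3, -0.2]
width: 85.1
gripper_force: 0.0
```

```bash
python3 -c "
from h import *
s=read_state();print(s['clock'],s['qpos'].round(3),s['eef_pos'],s['tool_rot'],s['torque'],s['force'])
c=camera_info('wrist');print(c);im=get_image('wrist');cv2.imwrite('pics/w1.png',im[:,:,::-1]);np.save('w1.npy',c,allow_pickle=True)"
```

```text
1.975 [-0.362  0.452  0.242  1.572 -0.117  1.134  1.166] [578.42630272  91.89784243 299.50451512] [ 3.14145997e+00 -1.76331936e-03  2.82981164e+00] [ 0.02569854  0.0296157  -0.00669877] [-0.58128582 -0.32707363 -0.15795275]
{'fx': 312.55296445580814, 'fy': 312.55296445580814, 'cx': 318.25439616966776, 'cy': 192.54041506486274, 'T': array([[ 3.06551785e-01,  8.99508877e-01,  3.11303362e-01,
         4.97922901e+02],
       [ 9.51853929e-01, -2.89802592e-01, -9.99427579e-02,
         1.18614105e+02],
       [ 3.17123411e-04,  3.26952959e-01, -9.45040561e-01,
         4.70366078e+02],
       [ 0.00000000e+00,  0.00000000e+00,  0.00000000e+00,
         1.00000000e+00]])}
```

View pics/w1.png

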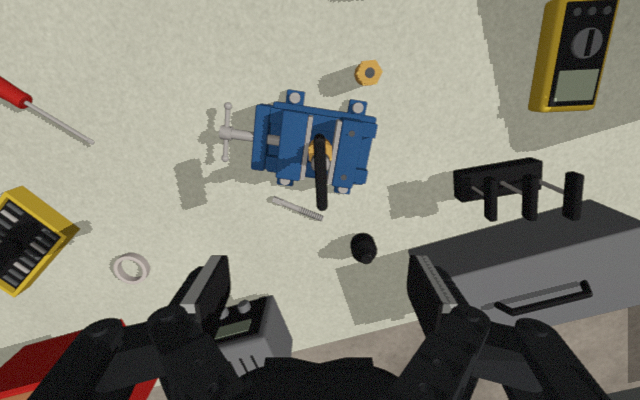

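The wrist view shows the bar from about (319,138) to (322,208), with the brass collar under its upper half. I'll measure it.

```bash
python3 - <<'E'
from h import *
c=np.load('w1.npy',allow_pickle=True).item();im=cv2.imread('pics/w1.png')
p,r=dark(im,(305,125,335,220),48);print(len(p),r)
v0,v1=p[:,1].min(),p[:,1].max()
for v in range(v0,v1+1,6):
    u=p[p[:,1]==v,0];print(v,u.min(),u.max(),end='; ')
print(v0,v1)
cols={v:(p[p[:,1]==v,0].min()+p[p[:,1]==v,0].max())/2 for v in range(v0,v1+1)}
vs=np.array(list(cols));k=np.polyfit(vs,[cols[v] for v in vs],1)
far=plane('w',np.polyval(k,v1+.5),v1+.5,178,c);n150=plane('w',np.polyval(k,v0-.5),v0-.5,150,c);n178=plane('w',np.polyval(k,v0-.5),v0-.5,178,c)
print('far178',far,'near150',n150,'near178',n178,'len',np.linalg.norm((far-n150)[:2]),np.linalg.norm((far-n178)[:2]))
# axis line at z=178 from rows of top surface
vv=vs[len(vs)//2:-6];q=np.array([plane('w',cols[v],v,178,c) for v in vv]);d=np.polyfit(q[:,0],q[:,1],1);print('yaw',np.arctan(d[0]),'center',(far+n150)/2, 'y at x=580',np.polyval(d,580))
E
```

```text
771 ((319.7768249511719, 171.5361785888672), (75.25598907470703, 12.084903717041016), 87.1375961303711)
134 317 321; 140 314 324; 146 314 323; 152 315 324; 158 314 324; 164 315 324; 170 315 325; 176 315 326; 182 316 325; 188 317 326; 194 317 326; 200 317 326; 206 317 326; 134 209
far178 [612.57432178  85.59845121 178.        ] near150 [542.94591857 104.33358108 150.        ] near178 [539.0109062  105.58169911 178.        ] len 72.10492095441667 76.22930085900288
yaw -0.2621938153888165 center [577.76012018  94.96601615 164.        ] y at x=580 94.48158590011886
```

Call:
play_rows:
  deltas: [0,0,40,0,0,-0.05,1,0,0,80,0,0,-0.05,1,0,0,80,0,0,-0.05,1,0,0,80,0,0,-0.05,1]

```text
clock: 2.52
eef_pos: [579.7, 92.5, 221.7]
tool_rot: [3.14, 0.002, 2.881]
force: [0.4, 0.1, -0.4]
width: 85.4
gripper_force: 0.0
```

```bash
python3 -c "
from h import *
s=read_state();print(s['clock'],s['qd'].round(3),s['eef_pos'],s['tool_rot'],s['torque'],s['force'])
c=camera_info('wrist');im=get_image('wrist');cv2.imwrite('pics/w2.png',im[:,:,::-1]);np.save('w2.npy',c,allow_pickle=True)
im=np.mean([get_image('top') for _ in range(2)],0);cv2.imwrite('pics/t2.png',im[:,:,::-1])
c2=camera_info('wrist');print(c2['T']-c['T'])"
```

```text
2.525 [ 0.008 -0.015  0.007 -0.015  0.001 -0.005  0.002] [579.73285403  92.54890778 221.68920935] [3.14030119e+00 1.90144066e-03 2.88144950e+00] [ 0.01408334  0.0041016  -0.04369678] [ 0.41162426  0.11008472 -0.44024612]
[[ 1.11571270e-03 -6.52268412e-04  9.59894184e-04  2.40869741e-01]
 [-2.97875645e-04 -1.06535568e-03 -3.38987609e-04 -6.23828128e-01]
 [ 3.20454392e-04  1.01289827e-03  3.55793370e-04  2.01365392e-01]
 [ 0.00000000e+00  0.00000000e+00  0.00000000e+00  0.00000000e+00]][ WARN:0@1.249] global loadsave.cpp:1063 imwrite_ Unsupported depth image for selected encoder is fallbacked to CV_8U.
```

View pics/w2.png

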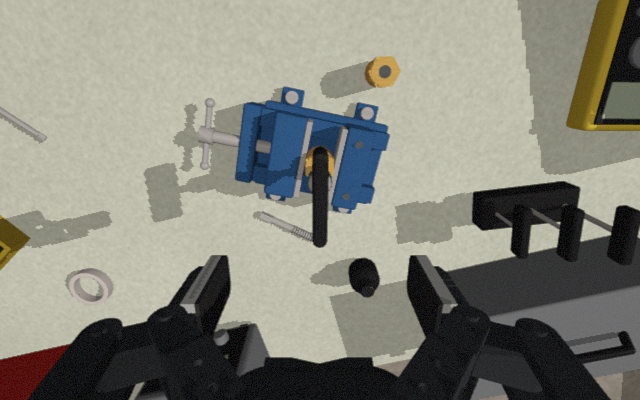

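Bar from (320,147) to (320,245); finger tips at about columns 218 and 421, so the bar is laterally centred. I'll measure its length centre and yaw.

```bash
python3 - <<'E'
from h import *
C={};E={}
for k,box in(('w1',(305,125,335,220)),('w2',(303,135,338,255))):
    c=np.load(k+'.npy',allow_pickle=True).item();im=cv2.imread(f'pics/{k}.png')
    p,r=dark(im,box,55);v0,v1=p[:,1].min(),p[:,1].max()
    for v in range(v0,v1+1,8):
        u=p[p[:,1]==v,0];print(v,u.min(),u.max(),end='; ')
    cols=np.array([[v,(p[p[:,1]==v,0].min()+p[p[:,1]==v,0].max())/2] for v in range(v0,v1+1)])
    sel=cols[len(cols)*2//5:-8];q=np.array([plane('w',u,v,178,c) for v,u in sel]);d=np.polyfit(q[:,0],q[:,1],1)
    uf=cols[-8:,1].mean();far=plane('w',uf,v1+.5,178,c);n=plane('w',cols[4:10,1].mean(),v0-.5,150,c);print()
    print(k,v0,v1,'yaw',np.arctan(d[0])+np.pi,'far',far,'near150',n,'near178',plane('w',cols[4:10,1].mean(),v0-.5,178,c),'y@580',np.polyval(d,580));E[k]=(ray('w',uf,v1+.5,c),ray('w',cols[4:10,1].mean(),v0-.5,c))
print('far tri',tri([E['w1'][0],E['w2'][0]]),'near tri',tri([E['w1'][1],E['w2'][1]]))
im=cv2.imread('pics/t2.png');print(im[200:218,280:296].max(2))
E
```

```text
133 318 319; 141 314 324; 149 314 324; 157 313 325; 165 315 325; 173 315 326; 181 316 326; 189 317 326; 197 317 326; 205 317 326; 
w1 133 209 yaw 2.8788776693715787 far [612.48515861  85.32171916 178.        ] near150 [542.20997642 105.34353714 150.        ] near178 [538.3392854  106.50338499 178.        ] y@580 94.64459071086023
146 319 321; 154 313 326; 162 313 327; 170 313 327; 178 312 327; 186 312 327; 194 313 326; 202 313 326; 210 313 326; 218 313 326; 226 313 326; 234 313 325; 242 314 325; 
w2 146 246 yaw 2.878268363261561 far [612.81131339  85.4305623  178.        ] near150 [542.12899751 104.72679173 150.        ] near178 [536.9526672  105.92178633 178.        ] y@580 94.33280558447555
far tri [611.68856033  85.63619186 180.06266041] near tri [542.40520759 104.97374554 148.53923677]
[[109 106 105 104 104 102 101 100  98  96  94  89  86  67  68  74]
 [108 106 105 104 104 102 101 100  98  96  94  90  88  66  62  70]
 [108 106 104 104 103 102 101 100  99  96  94  90  92  70  58  60]
 [109 106 105 104 104 102 102 100  98  96  94  91  92  71  56  56]
 [110 106 105 104 103 102 102 1
[... 207 characters left out ...]
  97  95  92  74  62  58  64]
 [110 108 105 104 104 103 102 101 100  98  96  92  76  77  86 100]
 [110 107 104 104 104 103 102 101 100  97  96  92  76  80  77 124]
 [110 108 104 104 103 103 102 100 100  98  96  92  82  86  78 118]
 [110 107 105 104 104 103 102 100 100  98  96  92  88  80 119 100]
 [110 108 105 104 104 102 102 101  99  98  96  93  88  80 119  78]
 [110 108 105 104 104 103 102 101  99  98  96  93  88 100 108  86]
 [110 108 105 104 104 102 102 100 100  98  96  93  88 110  86  92]
 [110 108 106 104 104 102 102 100 100  98  96  93  89 106  86  91]
 [110 108 106 104 104 103 102 101 100  98  97  94  89  91 115 115]
 [110 107 106 104 104 103 102 102 100  98  96  94  90 104 124 123]]
```

Wrist and fixed cameras disagree by about 4 mm. I'll view again with the tool turned half a turn, which cancels the wrist camera's calibration bias.

Call:
play_rows:
  deltas: [0,0,0,0,0,0.18,1,0,0,0,0,0,0.36,1,0,0,0,0,0,0.54,1,0,0,0,0,0,0.72,1,0,0,0,0,0,0.9,1,0,0,0,0,0,1.08,1,0,0,0,0,0,1.26,1,0,0,0,0,0,1.44,1,0,0,0,0,0,1.5708,1]

```text
clock: 3.8
eef_pos: [579.7, 91.8, 221.3]
tool_rot: [3.14, -0.001, 1.305]
force: [0.4, -0.2, -0.3]
width: 84.9
gripper_force: 0.0
```

Call:
play_rows:
  deltas: [0,0,0,0,0,0.18,1,0,0,0,0,0,0.36,1,0,0,0,0,0,0.54,1,0,0,0,0,0,0.72,1,0,0,0,0,0,0.9,1,0,0,0,0,0,1.08,1,0,0,0,0,0,1.26,1,0,0,0,0,0,1.44,1,0,0,0,0,0,1.5708,1,0,0,0,0,0,1.5708,1]

```text
clock: 5.05
eef_pos: [579.5, 91.8, 220.7]
tool_rot: [-3.141, -0.001, -0.259]
force: [0.0, -0.2, -0.5]
width: 85.2
gripper_force: 0.0
```

```bash
python3 -c "
from h import *
s=read_state();print(s['clock'],s['qpos'].round(3),s['qd'].round(3),s['eef_pos'],s['tool_rot'])
c=camera_info('wrist');im=get_image('wrist');cv2.imwrite('pics/w3.png',im[:,:,::-1]);np.save('w3.npy',c,allow_pickle=True)"
```

```text
5.05 [-0.807  0.751  1.088  1.696 -0.723  1.152 -1.345] [ 0.008 -0.008 -0.014  0.006  0.011 -0.009  0.038] [579.48936944  91.83191307 220.71342254] [-3.14102616e+00 -8.89968509e-04 -2.59454534e-01]
```

View pics/w3.png

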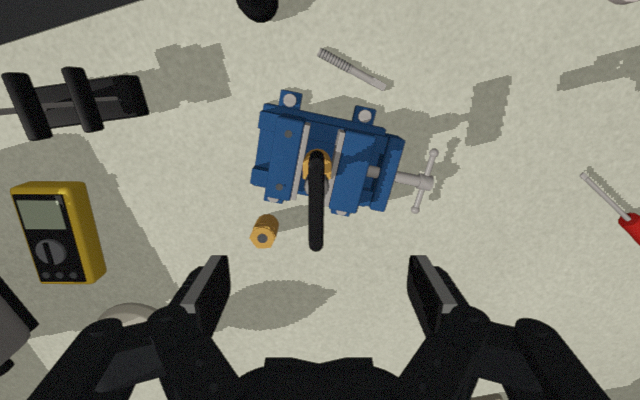

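The bar is at column 316, rows 150–250, slightly left of the finger midline (about 319). I'll compute it in the tool frame for both views.

```bash
python3 - <<'E'
from h import *
S={'w2':([579.733,92.549],2.8814),'w3':([579.489,91.832],-.2595)}
for k in S:
    c=np.load(k+'.npy',allow_pickle=True).item();im=cv2.imread(f'pics/{k}.png')
    p,r=dark(im,(300,135,338,258),55);v0,v1=p[:,1].min(),p[:,1].max()
    cols=np.array([[v,(p[p[:,1]==v,0].min()+p[p[:,1]==v,0].max())/2] for v in range(v0,v1+1)])
    sel=cols[len(cols)*2//5:-8];q=np.array([plane('w',u,v,178,c)[:2] for v,u in sel]);d=np.polyfit(q[:,0],q[:,1],1)
    far=plane('w',cols[-8:,1].mean(),v1+.5,178,c)[:2];n=plane('w',cols[4:10,1].mean(),v0-.5,150,c)[:2];m=(far+n)/2;m[1]=np.polyval(d,m[0])
    t,y=S[k];x=np.array([np.cos(y),np.sin(y)]);yy=np.array([np.sin(y),-np.cos(y)])
    print(k,v0,v1,'mid',m,'len',np.linalg.norm(far-n),'yaw',np.arctan(d[0]),'tool x,y off',(m-t)@x,(m-t)@yy)
E
```

```text
w2 146 246 mid [577.47015545  95.01481182] len 73.26891734171076 yaw -0.2633242903282322 tool x,y off 2.8210495191328726 1.8006590565294083
w3 150 250 mid [579.81090636  94.47980992] len 73.21826594497058 yaw -0.2708283179461202 tool x,y off -0.36829252741691976 -2.6417573138236197
```

Call:
play_rows:
  deltas: [0,0,0,0,0,-0.18,1,0,0,0,0,0,-0.36,1,0,0,0,0,0,-0.54,1,0,0,0,0,0,-0.72,1,0,0,0,0,0,-0.9,1,0,0,0,0,0,-1.08,1,0,0,0,0,0,-1.26,1,0,0,0,0,0,-1.44,1,0,0,0,0,0,-1.5708,1]

```text
clock: 6.22
eef_pos: [579.4, 91.5, 221.0]
tool_rot: [3.14, -0.001, 1.316]
force: [0.5, 0.1, -0.4]
width: 85.8
gripper_force: 0.0
```

Call:
play_rows:
  deltas: [0,0,0,0,0,-0.18,1,0,0,0,0,0,-0.36,1,0,0,0,0,0,-0.54,1,0,0,0,0,0,-0.72,1,0,0,0,0,0,-0.9,1,0,0,0,0,0,-1.08,1,0,0,0,0,0,-1.26,1,0,0,0,0,0,-1.44,1,0,0,0,0,0,-1.5708,1,0,0,0,0,0,-1.5708,1]

```text
clock: 7.48
eef_pos: [579.4, 91.2, 220.9]
tool_rot: [3.141, 0.001, 2.88]
force: [0.3, -0.1, 1.0]
width: 85.0
gripper_force: 0.0
```

```bash
python3 -c "
from h import *
s=read_state();print(s['clock'],s['qpos'].round(3),s['eef_pos'],s['tool_rot'],s['torque'])
print(delta([578.6,94.7,146],2.875))"
```

```text
7.475 [-0.34   0.522  0.211  1.684 -0.13   0.948  1.229] [579.44231793  91.19773486 220.90542978] [3.14050362e+00 1.29121261e-03 2.87975824e+00] [-0.02074264  0.01385884  0.02932664]
(array([ 1.8,  3.1, 74.9]), array([0.0011, 0.0013, 0.0048]))
```

Call:
play_rows:
  deltas: [2,3,25,0.001,0.001,0.005,1,2,3,50,0.001,0.001,0.005,1,2,3,75,0.001,0.001,0.005,1,2,3,75,0.001,0.001,0.005,1,2,3,75,0.001,0.001,0.005,0.5]

```text
clock: 8.1
eef_pos: [578.7, 94.8, 146.1]
tool_rot: [-3.141, 0.001, 2.874]
force: [0.2, 0.7, -0.1]
width: 69.6
gripper_force: 0.0
```

```bash
python3 -c "
from h import *
s=read_state();print(s)
print(delta([578.6,94.7,146],2.875))"
```

```text
{'clock': 8.1, 'qpos': array([-0.33330327,  0.61053334,  0.19248167,  1.76287671, -0.15532491,
        0.78259101,  1.23892294]), 'qd': array([-0.00204526, -0.01183569, -0.00068177, -0.0072451 ,  0.00137705,
       -0.001449  ,  0.00266028]), 'tau': array([-4.63449361e-02, -5.06465364e+01,  3.06143358e+00, -1.56523132e+01,
        6.92033849e-03,  3.84163333e-02, -6.12272663e-03]), 'eef_pos': array([578.68094707,  94.8032405 , 146.12571838]), 'tool_rot': array([-3.14121766e+00,  5.89615293e-04,  2.87413457e+00]), 'force': array([ 0.16369209,  0.72671224, -0.14783053]), 'torque': array([0.00387393, 0.00863493, 0.0102771 ]), 'gripper_force': 0.0, 'width': 69.56445346165597}
(array([ 0.1, -0.1,  0.1]), array([-0.0004,  0.0006, -0.0009]))
```

Call:
play_rows:
  deltas: [0,0,0,0,0,0,0.25,0,0,0,0,0,0,0.15,0,0,0,0,0,0,0.05,0,0,0,0,0,0,0,0,0,0,0,0,0,0,0,0,0,0,0,0,0]

```text
clock: 8.85
eef_pos: [578.2, 94.6, 145.6]
tool_rot: [-3.141, -0.0, 2.875]
force: [-0.4, -1.0, 4.7]
width: 8.5
gripper_force: 58.9
```

```bash
python3 -c "
from h import *
s=read_state();print(s)
from scipy.spatial.transform import Rotation as R
print('tool force',R.from_euler('xyz',s['tool_rot']).inv().apply(s['force']))"
```

```text
{'clock': 8.85, 'qpos': array([-0.33292439,  0.61094858,  0.1921757 ,  1.76377434, -0.15519802,
        0.78220755,  1.23954254]), 'qd': array([ 0.0003815 , -0.0013333 ,  0.00223987, -0.00034185, -0.00182677,
        0.00146285,  0.00044478]), 'tau': array([-3.54836918e-01, -4.85243690e+01,  2.56006233e+00, -1.51846111e+01,
       -1.56934792e-01, -3.10957208e-01,  2.31619856e-05]), 'eef_pos': array([578.18246717,  94.58195326, 145.63165576]), 'tool_rot': array([-3.14078625e+00, -2.67295110e-04,  2.87461784e+00]), 'force': array([-0.37945655, -1.02525941,  4.71399738]), 'torque': array([-0.16865436,  0.18790993,  0.02091842]), 'gripper_force': 58.89280915260315, 'width': 8.489529580153727}
tool force [ 0.09679528 -1.09284517 -4.71309192]
```

Call:
play_rows:
  deltas: [0,0,0,0,0,0.1,0,0,0,0,0,0,0.2,0,0,0,0,0,0,0.3,0,0,0,0,0,0,0.4,0]

```text
clock: 9.35
eef_pos: [578.3, 94.8, 145.7]
tool_rot: [-3.141, 0.0, 2.472]
force: [-1.1, -0.1, 4.5]
width: 8.9
gripper_force: 58.9
```

```bash
cat > st.py <<'E'
from h import *
s=read_state();print(s['clock'],s['qpos'].round(2),s['eef_pos'].round(1),'yaw',s['tool_rot'].round(4),'F',s['force'].round(1),'T',s['torque'].round(3),'w',s['width'],s['gripper_force'])
E
python3 st.py
```

```text
9.35 [-0.41  0.62  0.31  1.77 -0.25  0.79  0.93] [578.3  94.8 145.7] yaw [-3.1411e+00  2.0000e-04  2.4719e+00] F [-1.1 -0.1  4.5] T [-0.08   0.168  0.109] w 8.905682943347491 58.87053608894348
```

Call:
play_rows:
  deltas: [0,0,0,0,0,0.16,0,0,0,0,0,0,0.32,0,0,0,0,0,0,0.48,0,0,0,0,0,0,0.64,0,0,0,0,0,0,0.8,0,0,0,0,0,0,0.96,0,0,0,0,0,0,1.12,0,0,0,0,0,0,1.28,0,0,0,0,0,0,1.44,0]

```text
clock: 10.48
eef_pos: [579.0, 94.9, 145.7]
tool_rot: [3.14, -0.0, 1.03]
force: [0.5, 0.0, 3.8]
width: 8.8
gripper_force: 58.7
```

```bash
python3 st.py
```

```text
10.475 [-0.64  0.71  0.72  1.77 -0.59  0.88 -0.2 ] [579.   94.9 145.7] yaw [ 3.1402e+00 -1.0000e-04  1.0302e+00] F [0.5 0.  3.8] T [-0.007 -0.196  0.092] w 8.813567702666438 58.74765872955322
```

Call:
play_rows:
  deltas: [0,0,0,0,0,0.16,0,0,0,0,0,0,0.32,0,0,0,0,0,0,0.48,0,0,0,0,0,0,0.64,0,0,0,0,0,0,0.8,0,0,0,0,0,0,0.96,0,0,0,0,0,0,1.12,0,0,0,0,0,0,1.28,0,0,0,0,0,0,1.37,0,0,0,0,0,0,1.37,0]

```text
clock: 11.72
eef_pos: [579.2, 94.0, 145.7]
tool_rot: [3.14, -0.002, -0.335]
force: [0.9, -1.2, 5.3]
width: 9.0
gripper_force: 58.9
```

```bash
python3 st.py
```

```text
11.725 [-0.8   0.86  1.08  1.78 -0.87  1.06 -1.3 ] [579.2  94.  145.7] yaw [ 3.1397e+00 -2.3000e-03 -3.3550e-01] F [ 0.9 -1.2  5.3] T [-0.288 -0.246  0.106] w 8.998544938354893 58.92878293991089
```

Call:
play_rows:
  deltas: [0,0,0,0,0,-0.18,0,0,0,0,0,0,-0.36,0,0,0,0,0,0,-0.54,0,0,0,0,0,0,-0.72,0,0,0,0,0,0,-0.9,0,0,0,0,0,0,-1.08,0,0,0,0,0,0,-1.26,0,0,0,0,0,0,-1.44,0,0,0,0,0,0,-1.6,0,0,0,0,0,0,-1.72,0]

```text
clock: 12.98
eef_pos: [578.9, 94.9, 145.7]
tool_rot: [3.141, -0.0, 1.389]
force: [0.7, -0.6, 4.8]
width: 9.0
gripper_force: 58.9
```

```bash
python3 st.py
```

```text
12.975 [-0.59  0.68  0.63  1.77 -0.51  0.85  0.09] [578.9  94.9 145.7] yaw [ 3.1406 -0.      1.3887] F [ 0.7 -0.6  4.8] T [-0.047 -0.077 -0.092] w 9.00161438405363 58.889830112457275
```

Call:
play_rows:
  deltas: [0,0,0,0,0,0,0.5,0,0,0,0,0,0,1,0,0,0,0,0,0,1,0,0,0,0,0,0,1,0,0,-30,0,0,0,1,0,0,-60,0,0,0,1,0,0,-60,0,0,-0.18,1,0,0,-60,0,0,-0.36,1,0,0,-60,0,0,-0.54,1,0,0,-60,0,0,-0.72,1]

```text
clock: 14.22
eef_pos: [577.8, 94.8, 205.0]
tool_rot: [-3.14, 0.0, 2.11]
force: [-0.5, -1.2, -0.7]
width: 85.5
gripper_force: 0.0
```

Call:
play_rows:
  deltas: [0,0,0,0,0,-0.18,1,0,0,0,0,0,-0.36,1,0,0,0,0,0,-0.54,1,0,0,0,0,0,-0.72,1,0,0,0,0,0,-0.9,1,0,0,0,0,0,-1.08,1,0,0,0,0,0,-1.26,1,0,0,0,0,0,-1.44,1,0,0,0,0,0,-1.62,1,0,0,0,0,0,-1.8,1]

```text
clock: 15.48
eef_pos: [577.8, 94.6, 204.9]
tool_rot: [3.141, -0.002, -2.373]
force: [0.9, 0.0, -0.0]
width: 85.5
gripper_force: 0.0
```

```bash
python3 st.py;python3 -c "
from h import *
im=get_image('wrist');cv2.imwrite('pics/w4.png',im[:,:,::-1])"
```

```text
15.475 [-0.19  0.53 -0.03  1.7   0.02  0.91  2.11] [577.8  94.6 204.9] yaw [ 3.1412e+00 -1.9000e-03 -2.3732e+00] F [ 0.9  0.  -0. ] T [ 0.     0.022 -0.025] w 85.4543289091853 0.0
```

View pics/w4.png

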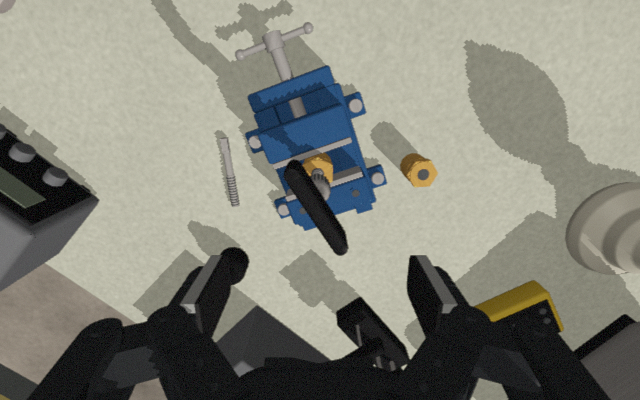

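The bar runs from (293,165) to (343,250), about 0.53 rad off the finger plane, which matches the 0.55 rad still to turn.

Call:
play_rows:
  deltas: [0,0,0,0,0,-0.18,1,0,0,0,0,0,-0.36,1,0,0,0,0,0,-0.55,1,0,0,0,0,0,-0.55,1]

```text
clock: 16.02
eef_pos: [577.8, 94.5, 204.9]
tool_rot: [3.14, -0.001, -1.833]
force: [0.5, 0.0, 0.2]
width: 85.6
gripper_force: 0.0
```

```bash
python3 st.py;python3 -c "
from h import *
print(delta([578.6,94.7,145.7],1.317+np.pi))
c=camera_info('wrist');im=get_image('wrist')[:,:,::-1].copy()
p,r=dark(im,(290,135,350,262),55);v0,v1=p[:,1].min(),p[:,1].max();print(v0,v1)
q=np.array([plane('w',(p[p[:,1]==v,0].min()+p[p[:,1]==v,0].max())/2,v,178,c)[:2] for v in range(v0+45,v1-8)])
d=cv2.fitLine(q.astype(np.float32),cv2.DIST_L2,0,.01,.01).ravel();print('bar yaw',np.arctan2(d[1],d[0]),d[2:])"
```

```text
16.025 [-0.09  0.54 -0.18  1.69  0.12  0.92  2.56] [577.8  94.5 204.9] yaw [ 3.1400e+00 -1.0000e-03 -1.8328e+00] F [0.5 0.  0.2] T [-0.021  0.016 -0.031] w 85.60765273710864 0.0
(array([-0.4, -0.8, 59.2]), array([ 0.0016, -0.0009, -0.0082]))
153 259
bar yaw 1.3229089 [580.52    102.08212]
```

Call:
play_rows:
  deltas: [-0.4,-0.8,30,0,0,-0.01,1,-0.4,-0.8,59,0,0,-0.01,1,-0.4,-0.8,59,0,0,-0.01,0.5,-0.4,-0.8,59,0,0,-0.01,0.25,-0.4,-0.8,59,0,0,-0.01,0.15,-0.4,-0.8,59,0,0,-0.01,0.05,-0.4,-0.8,59,0,0,-0.01,0,-0.4,-0.8,59,0,0,-0.01,0,-0.4,-0.8,59,0,0,-0.01,0]

```text
clock: 17.2
eef_pos: [579.4, 95.1, 147.1]
tool_rot: [-3.141, -0.0, -1.819]
force: [-0.9, -0.7, 5.1]
width: 7.8
gripper_force: 58.8
```

```bash
python3 st.py
```

```text
17.2 [-0.1   0.61 -0.17  1.75  0.14  0.79  2.55] [579.4  95.1 147.1] yaw [-3.1411e+00 -1.0000e-04 -1.8187e+00] F [-0.9 -0.7  5.1] T [-0.009  0.21  -0.078] w 7.809549156092235 58.84789578616619
```

Call:
play_rows:
  deltas: [0,0,0,0,0,0.16,0,0,0,0,0,0,0.32,0,0,0,0,0,0,0.48,0,0,0,0,0,0,0.64,0,0,0,0,0,0,0.8,0,0,0,0,0,0,0.96,0,0,0,0,0,0,1.12,0,0,0,0,0,0,1.28,0,0,0,0,0,0,1.44,0,0,0,0,0,0,1.6,0]

```text
clock: 18.45
eef_pos: [579.9, 94.3, 147.2]
tool_rot: [-3.141, 0.002, 2.86]
force: [-0.0, -1.2, 5.7]
width: 8.1
gripper_force: 59.1
```

```bash
python3 st.py
```

```text
18.45 [-0.39  0.62  0.29  1.76 -0.23  0.79  1.3 ] [579.9  94.3 147.2] yaw [-3.1409e+00  1.6000e-03  2.8595e+00] F [-0.  -1.2  5.7] T [-0.364  0.002  0.138] w 8.096887848630653 59.145812219940126
```

Call:
play_rows:
  deltas: [0,0,0,0,0,0.16,0,0,0,0,0,0,0.32,0,0,0,0,0,0,0.48,0,0,0,0,0,0,0.64,0,0,0,0,0,0,0.8,0,0,0,0,0,0,0.96,0,0,0,0,0,0,1.12,0,0,0,0,0,0,1.28,0,0,0,0,0,0,1.44,0,0,0,0,0,0,1.58,0]

```text
clock: 19.7
eef_pos: [579.2, 93.8, 147.2]
tool_rot: [3.141, 0.002, 1.28]
force: [-2.1, -1.4, 6.6]
width: 8.1
gripper_force: 59.5
```

```bash
python3 st.py
```

```text
19.7 [-0.65  0.72  0.74  1.77 -0.6   0.9   0.06] [579.2  93.8 147.2] yaw [3.1411e+00 1.6000e-03 1.2799e+00] F [-2.1 -1.4  6.6] T [-0.51   0.386  0.189] w 8.138869693906468 59.50964268995449
```

Call:
play_rows:
  deltas: [0,0,0,0,0,-0.18,0,0,0,0,0,0,-0.36,0,0,0,0,0,0,-0.54,0,0,0,0,0,0,-0.72,0,0,0,0,0,0,-0.9,0,0,0,0,0,0,-1.08,0,0,0,0,0,0,-1.26,0,0,0,0,0,0,-1.44,0,0,0,0,0,0,-1.6,0,0,0,0,0,0,-1.72,0]

```text
clock: 20.95
eef_pos: [579.9, 94.3, 147.2]
tool_rot: [-3.141, 0.001, 3.008]
force: [-0.6, -0.8, 5.6]
width: 8.0
gripper_force: 59.2
```

```bash
python3 st.py
```

```text
20.95 [-0.37  0.61  0.25  1.76 -0.2   0.79  1.41] [579.9  94.3 147.2] yaw [-3.1411e+00  1.4000e-03  3.0079e+00] F [-0.6 -0.8  5.6] T [-0.199 -0.033 -0.106] w 7.981293939498854 59.17775337584317
```

Call:
play_rows:
  deltas: [0,0,0,0,0,0.16,0,0,0,0,0,0,0.32,0,0,0,0,0,0,0.48,0,0,0,0,0,0,0.64,0,0,0,0,0,0,0.8,0,0,0,0,0,0,0.96,0,0,0,0,0,0,1.12,0,0,0,0,0,0,1.28,0,0,0,0,0,0,1.44,0,0,0,0,0,0,1.6,0]

```text
clock: 22.2
eef_pos: [579.2, 93.7, 147.2]
tool_rot: [3.141, 0.002, 1.399]
force: [-1.7, -2.4, 6.7]
width: 8.1
gripper_force: 59.6
```

Call:
play_rows:
  deltas: [0,0,0,0,0,0.15,0,0,0,0,0,0,0.3,0,0,0,0,0,0,0.4,0,0,0,0,0,0,0.45,0]

```text
clock: 22.7
eef_pos: [579.0, 93.8, 147.2]
tool_rot: [3.141, 0.002, 0.953]
force: [-1.9, -2.3, 7.5]
width: 8.1
gripper_force: 59.8
```

```bash
python3 st.py
```

```text
22.7 [-0.7   0.75  0.83  1.77 -0.67  0.93 -0.19] [579.   93.8 147.2] yaw [3.141e+00 1.700e-03 9.526e-01] F [-1.9 -2.3  7.5] T [-0.455  0.404  0.161] w 8.102959259496133 59.78082734509371
```

```bash
cat > tq.py <<'E'
from h import *
t=[];y=[]
for _ in range(5):
    s=read_state();t.append(s['torque'][2]);y.append(s['tool_rot'][2]);get_image('top')
print(s['clock'],'Tz',np.mean(t).round(3),np.std(t).round(3),'yaw',np.mean(y).round(4),'tap turn',(0.5+(2.8746-np.mean(y)-np.mean(t)/1.6)/2/np.pi).round(3),'q',s['qpos'].round(2),'F',s['force'].round(1))
E
python3 tq.py
```

```text
22.9 Tz 0.126 0.026 yaw 0.9534 tap turn 0.793 q [-0.7   0.75  0.83  1.77 -0.67  0.93 -0.19] F [-1.4 -2.3  7.7]
```

Call:
play_rows:
  deltas: [0,0,0,0,0,0.08,0,0,0,0,0,0,0.08,0]

```text
clock: 23.2
eef_pos: [578.9, 93.8, 147.1]
tool_rot: [3.141, 0.002, 0.874]
force: [-1.9, -2.4, 7.8]
width: 8.4
gripper_force: 59.6
```

```bash
python3 tq.py
```

```text
23.4 Tz 0.063 0.033 yaw 0.8744 tap turn 0.812 q [-0.71  0.76  0.85  1.77 -0.69  0.94 -0.26] F [-1.8 -2.8  7.8]
```

Call:
play_rows:
  deltas: [0,0,0,0,0,0.08,0,0,0,0,0,0,0.16,0,0,0,0,0,0,0.16,0]

```text
clock: 23.82
eef_pos: [578.9, 93.9, 147.1]
tool_rot: [3.141, 0.002, 0.714]
force: [-2.2, -1.3, 8.6]
width: 7.9
gripper_force: 59.7
```

```bash
python3 tq.py
```

```text
24.025 Tz 0.083 0.023 yaw 0.7145 tap turn 0.836 q [-0.73  0.77  0.89  1.77 -0.72  0.96 -0.39] F [-2.3 -1.7  7.5]
```

Call:
play_rows:
  deltas: [0,0,0,0,0,0.08,0,0,0,0,0,0,0.08,0]

```text
clock: 24.32
eef_pos: [578.8, 93.9, 147.1]
tool_rot: [3.141, 0.002, 0.634]
force: [-2.4, -1.3, 8.4]
width: 8.3
gripper_force: 59.7
```

```bash
python3 tq.py
```

```text
24.525 Tz 0.077 0.024 yaw 0.6344 tap turn 0.849 q [-0.73  0.78  0.91  1.77 -0.74  0.97 -0.45] F [-1.9 -2.   7.8]
```

Call:
play_rows:
  deltas: [0,0,0,0,0,0.08,0,0,0,0,0,0,0.08,0]

```text
clock: 24.82
eef_pos: [578.8, 93.9, 147.2]
tool_rot: [3.141, 0.001, 0.554]
force: [-2.7, -0.8, 8.2]
width: 8.3
gripper_force: 59.7
```

```bash
python3 tq.py
```

```text
25.025 Tz 0.062 0.015 yaw 0.5545 tap turn 0.863 q [-0.74  0.79  0.94  1.77 -0.76  0.98 -0.52] F [-2.1 -1.8  8.3]
```

Call:
play_rows:
  deltas: [0,0,0,0,0,0.08,0,0,0,0,0,0,0.08,0]

```text
clock: 25.32
eef_pos: [578.8, 94.0, 147.2]
tool_rot: [3.141, 0.001, 0.474]
force: [-3.2, -0.9, 7.6]
width: 8.2
gripper_force: 59.7
```

```bash
python3 tq.py
```

```text
25.525 Tz 0.084 0.036 yaw 0.4745 tap turn 0.874 q [-0.75  0.8   0.96  1.77 -0.77  0.99 -0.58] F [-3.3 -2.   7.9]
```

Call:
play_rows:
  deltas: [0,0,0,0,0,0.08,0,0,0,0,0,0,0.08,0]

```text
clock: 25.82
eef_pos: [578.8, 94.0, 147.1]
tool_rot: [3.141, 0.001, 0.394]
force: [-2.9, -1.5, 7.6]
width: 8.4
gripper_force: 59.7
```

```bash
python3 tq.py
```

```text
26.025 Tz 0.082 0.027 yaw 0.3945 tap turn 0.887 q [-0.76  0.81  0.98  1.77 -0.79  1.01 -0.65] F [-2.1 -1.   8.7]
```

Call:
play_rows:
  deltas: [0,0,0,0,0,0.08,0,0,0,0,0,0,0.08,0]

```text
clock: 26.32
eef_pos: [578.7, 94.1, 147.2]
tool_rot: [3.141, 0.001, 0.314]
force: [-3.3, -1.4, 7.8]
width: 7.9
gripper_force: 59.7
```

```bash
python3 tq.py
```

```text
26.525 Tz 0.082 0.022 yaw 0.3146 tap turn 0.899 q [-0.77  0.82  1.    1.77 -0.81  1.02 -0.71] F [-3.  -1.7  8.3]
```

Call:
play_rows:
  deltas: [0,0,0,0,0,0.08,0,0,0,0,0,0,0.08,0]

```text
clock: 26.82
eef_pos: [578.7, 94.1, 147.2]
tool_rot: [3.141, 0.001, 0.234]
force: [-3.4, -1.7, 7.6]
width: 8.1
gripper_force: 59.8
```

```bash
python3 tq.py
```

```text
27.025 Tz 0.085 0.023 yaw 0.2346 tap turn 0.912 q [-0.78  0.83  1.02  1.77 -0.82  1.03 -0.78] F [-3.8 -1.2  8.9]
```

Call:
play_rows:
  deltas: [0,0,0,0,0,0.08,0,0,0,0,0,0,0.08,0]

```text
clock: 27.32
eef_pos: [578.7, 94.2, 147.2]
tool_rot: [3.141, 0.001, 0.154]
force: [-2.5, -1.5, 8.3]
width: 8.6
gripper_force: 59.8
```

```bash
python3 tq.py
```

```text
27.525 Tz 0.075 0.034 yaw 0.1546 tap turn 0.925 q [-0.78  0.84  1.04  1.77 -0.84  1.04 -0.84] F [-3.6 -0.5  8.5]
```

Call:
play_rows:
  deltas: [0,0,0,0,0,0.08,0,0,0,0,0,0,0.08,0]

```text
clock: 27.82
eef_pos: [578.7, 94.3, 147.2]
tool_rot: [3.141, 0.001, 0.074]
force: [-3.2, -0.3, 8.6]
width: 8.2
gripper_force: 59.8
```

```bash
python3 tq.py
```

```text
28.025 Tz 0.079 0.019 yaw 0.0746 tap turn 0.938 q [-0.79  0.85  1.06  1.77 -0.85  1.05 -0.91] F [-2.6 -1.1  8.9]
```

Call:
play_rows:
  deltas: [0,0,0,0,0,0.08,0,0,0,0,0,0,0.08,0]

```text
clock: 28.32
eef_pos: [578.7, 94.3, 147.1]
tool_rot: [3.141, 0.001, -0.006]
force: [-1.9, -1.6, 8.9]
width: 8.0
gripper_force: 59.8
```

```bash
python3 tq.py
```

```text
28.525 Tz 0.084 0.024 yaw -0.0053 tap turn 0.95 q [-0.8   0.86  1.07  1.77 -0.87  1.07 -0.98] F [-2.3 -0.9  8.3]
```

Call:
play_rows:
  deltas: [0,0,0,0,0,0.08,0,0,0,0,0,0,0.08,0]

```text
clock: 28.82
eef_pos: [578.7, 94.3, 147.1]
tool_rot: [3.14, 0.001, -0.086]
force: [-3.0, -0.8, 9.6]
width: 8.1
gripper_force: 60.1
```

```bash
python3 tq.py
```

```text
29.025 Tz 0.12 0.027 yaw -0.0852 tap turn 0.959 q [-0.8   0.87  1.09  1.77 -0.88  1.08 -1.04] F [-2.7 -0.2  7.9]
```

Call:
play_rows:
  deltas: [0,0,0,0,0,0.05,0,0,0,0,0,0,0.05,0]

```text
clock: 29.32
eef_pos: [578.7, 94.3, 147.2]
tool_rot: [3.14, 0.001, -0.135]
force: [-3.6, 0.4, 8.1]
width: 8.4
gripper_force: 60.2
```

```bash
python3 tq.py; python3 tq.py
```

```text
29.525 Tz 0.162 0.035 yaw -0.135 tap turn 0.963 q [-0.81  0.88  1.11  1.77 -0.89  1.09 -1.09] F [-2.9 -0.9  8.6]
29.775 Tz 0.173 0.019 yaw -0.1349 tap turn 0.962 q [-0.81  0.88  1.11  1.77 -0.89  1.09 -1.09] F [-2.9 -1.4  7.5]
```

Call:
play_rows:
  deltas: [0,0,0,0,0,0.03,0,0,0,0,0,0,0.03,0]

```text
clock: 30.08
eef_pos: [578.7, 94.4, 147.1]
tool_rot: [3.141, 0.001, -0.165]
force: [-2.7, -1.0, 7.7]
width: 8.1
gripper_force: 60.2
```

```bash
python3 tq.py; python3 tq.py
```

```text
30.275 Tz 0.177 0.041 yaw -0.1649 tap turn 0.966 q [-0.81  0.88  1.11  1.77 -0.89  1.09 -1.11] F [-2.2 -0.5  8.4]
30.525 Tz 0.193 0.017 yaw -0.1649 tap turn 0.965 q [-0.81  0.88  1.11  1.77 -0.89  1.09 -1.11] F [-1.5 -1.   9.2]
```

The torque has more than doubled from its steady 0.08 and stays there, so the tap is bottomed. I'll relax the twist a little, let go and lift clear.

Call:
play_rows:
  deltas: [0,0,0,0,0,-0.1,0,0,0,0,0,0,-0.1,0,0,0,0,0,0,-0.1,0.3,0,0,0,0,0,-0.1,0.7,0,0,0,0,0,-0.1,1,0,0,0,0,0,-0.1,1,0,0,-25,0,0,-0.1,1,0,0,-50,0,0,-0.1,1,0,0,-70,0,0,-0.1,1,0,0,-70,0,0,-0.1,1]

```text
clock: 31.82
eef_pos: [579.7, 94.8, 217.4]
tool_rot: [3.141, -0.001, -0.065]
force: [-0.4, -0.9, -0.2]
width: 85.4
gripper_force: 0.0
```

```bash
python3 st.py; python3 -c "
from h import *
c=camera_info('wrist');im=get_image('wrist')[:,:,::-1].copy();cv2.imwrite('pics/w5.png',im)
p,r=dark(im,(290,135,350,262),55);v0,v1=p[:,1].min(),p[:,1].max();print(v0,v1,r)
q=np.array([plane('w',(p[p[:,1]==v,0].min()+p[p[:,1]==v,0].max())/2,v,178,c)[:2] for v in range(v0+45,v1-8)])
d=cv2.fitLine(q.astype(np.float32),cv2.DIST_L2,0,.01,.01).ravel();print('bar yaw',np.arctan2(d[1],d[0]),d[2:])"
```

```text
31.825 [-0.84  0.8   1.16  1.7  -0.78  1.19 -1.1 ] [579.7  94.8 217.4] yaw [ 3.1413e+00 -1.3000e-03 -6.5000e-02] F [-0.4 -0.9 -0.2] T [-0.012 -0.027 -0.012] w 85.43415006809468 0.0
151 252 ((320.9385070800781, 201.3237762451172), (101.12843322753906, 21.909652709960938), 84.80557250976562)
bar yaw -0.03409903 [570.32916  94.98512]
```

View pics/w5.png

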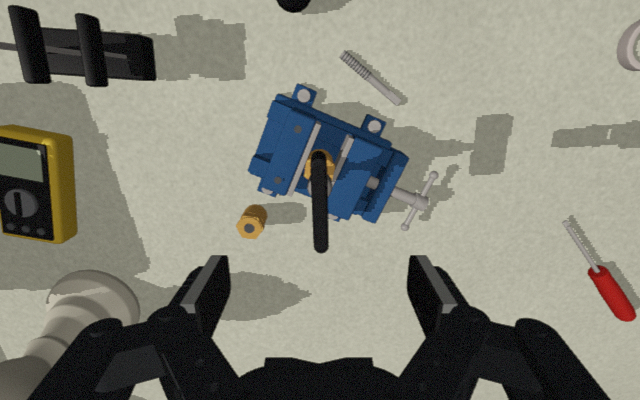

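The tap stands free: the bar runs from (319,152) to (321,252), and its relaxed yaw matches 0.96 turn. The nearby objects look undisturbed, so I'm handing in.

```bash
python3 -c "
from cell import *
print(finish_job())"
```

```text
the job is handed in; nothing more can be done
None
```

I ran the tap down with both chip-breaking back-offs and felt it come up against the bottom at about 0.96 turn. I then let it go unsnapped and handed the job in at 32 s. The hand-in gave no verdict.

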